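Lock the tea drawer with the slot driver

TASK

Take the flat-bladed driver out of its wooden stand and, with it, turn the captive screw nearest the drawer's front (on top of the small drawer unit) clockwise until it stops, its slot then running parallel to the drawer front, so that the drawer is locked. Then put the driver back upright in its stand, blade down. Do not push on the unit or its screws with the bare fingers; leave the rear screw as it is, the drawer shut, and the glass jar and the mug undisturbed.

Things in the scene. Friction and masses are not known exactly. Their poses are not given: they have to be found in the camera images.
- unit: Wooden drawer unit fixed to the shelf, 180 (x) x 200 (y) x 100 mm high, one drawer with a knob. Origin: centre of its underside; the drawer front faces its -x. On its flat top sit two alike slotted screw heads on the middle line (y = 0): the lock screw at x = -45 mm, near the front, and the rear screw at x = +50 mm.
- lock_mouth (a point): Centre of the lock screw's top face, on its vertical turning axis, 114 mm above the shelf. The aluminium head is 44 mm across and 14 mm high; its straight slot is 14 mm wide, 11 mm deep and open at both ends. This point does not turn with the screw (its axes are the unit's).
- lock_screw (a joint): Turn of the lock screw, rad, growing clockwise seen from above. 0: slot along the unit's x (front to back); 1.57, a hard stop: slot along y (parallel to the drawer front), locked. Starts at 0 to 0.5. Takes about 0.08 N m, stays where left. The blade has about 0.24 rad (14 degrees) of play in the slot each way, so the driver must turn that much further than the screw.
- rear_screw (a joint): Turn of the rear screw, rad, same sense and zero as the lock screw; starts at 0.5 to 0.9; not to be turned.
- unit_drawer0 (a joint): Drawer opening, m; 0 shut (as at the start), growing as it slides out to the unit's -x.
- driver: Loose flat-bladed driver, about 180 g, upright in its stand. Origin: underside centre of its steel collar, 64 (x) x 44 (y) x 5 mm; z up. Above it a dark wooden flat-sided handle 36 (x) x 24 (y) mm, z = 5 to 70: grip it across y near z = 40. Below, a 12 mm round shaft to z = -34 and a blade 34 wide (x), 6 thick (y), its rounded edge at z = -50. Half a turn about z looks and works the same.
- stand: Pale wooden block fixed to the shelf, 70 (x) x 50 (y) x 58 mm high, with an upright through hole 46 (x) x 26 (y) mm at its centre. Origin: centre of its underside. The driver's collar rests on its top, so the driver's origin is 58 mm above the shelf, blade along the stand's x within about 0.1 rad.
- jar: Bystander: glass jar with aluminium screw cap, 70 mm across, 110 mm high, loose. Origin: centre of its underside. It stands on the other side of the unit from the stand.
- mug: Bystander: yellow mug, 80 mm across, 90 mm high, loose, standing well behind the unit, to the robot's left. Origin: centre of its underside.
There are look-alikes about, which are no part of the job. What is shaped like the driver but yellow is not meant.

How it is judged:
By the outcome, as a careful person would: the job done as asked, in the order asked, and still so for the second after the job is handed in, with the robot touching nothing.
It also fails if it takes over 59 s, if anything falls off the work surface, if the arm or the gripper's body presses on something with over 40 N, if the wrist force passes 120 N, or if a joint passes its speed limit or range.

ROBOT

A 7-joint arm with a two-finger parallel gripper is mounted at the origin on the work surface. World frame = base frame: x ahead of the robot, y to its left, z up, the work surface at z = 0. Lengths are in m, angles in degrees, forces in N, time in s.
With the tool pointing down it reaches from about 0.4 to 0.85 m from the base axis. Payload 4.5 kg.
Tool frame: the origin (TCP) lies midway between the tips of the shut fingers; the grasp point (between the pads) lies grasp_offset behind it (grasp_offset is the distance from the TCP to the grasp point, in m); z points along the fingers, y is the line along which they close (so a half turn about z gives the same grasp; the last joint's range is limited). The gripper opens to 88 mm and grips with 3 to 60 N. Pads are 18 mm wide; open, the fingers measure 123 mm over their backs; the gripper's body (75 mm by 187 mm) begins 45 mm behind the grasp point.
Start: joints at [77.968, 39.483, -11.15, 89.685, 9.013, 51.709, -12.324], TCP at [0.151, -0.607, 0.239] pointing down, gripper open.
Joint ranges: [-172.22, 172.22], [-26.19, 119.32], [-84.43, 86.54], [7.71, 146.69], [-57.33, 237.33], [2.42, 119.75], [-152.13, 152.13]. Speed limits (degrees/s): [147.25, 147.25, 180, 180, 180, 180, 180].

INTERFACE

Orientations are given as [roll, pitch, yaw] about the fixed x, y, z axes, in that order (R = Rz(yaw) Ry(pitch) Rx(roll)).
In Python, from plant import * gives the robot as it stands. The module is installed in compiled form; this text tells all that it offers.
- The arm moves only by the shell command python3 -m inch 'ROWS'. ROWS is a JSON object of lists of equal length, an entry for each row: "gripper": the opening, from -1 (shut) to 1 (fully open); "slide": the shift along the tool's x, y, z in units of 40 mm (1.0 is 40 mm), a list of three; "turn": the turn about the tool's z in units of 5 degrees (1.0 is 5 degrees). A call has 1 to 20 rows; each row is the pose to reach, as a shift and turn from the pose commanded when the call began, along the tool's axes at that moment; what a row does not reach only later rows make up. A row lasts 1/8 s, in which the tool goes at most 62.5 mm and 10.7 degrees, less where a joint would pass 70% of its speed; a pose out of reach is approached as far as the arm can. A call with a gripper value outside its range is refused whole. The fingers move at their own pace and stop on an object; the grip force is fixed at half the most. Time passes only in rows, so rows that repeat a pose let the fingers close. It gives the time, the measured TCP pose, the force, the opening and the grip force at its end, in the units of the state.
- get_obs(): the state, without advancing time (a new reading comes with each control period).
- get_image(name): name is "scene" or "side" or "wrist"; returns a dict with "color" (384x512x3 uint8, red, green, blue), "z_map" (384x512 float32, m along the optical axis (not along the pixel's ray), 0 where there is no reading), "fx", "fy", "cx", "cy" (pixels), "world_from_camera" (4x4, takes a point from camera to world coordinates); the wrist camera has in their place "T_tool_cam" (4x4, takes a point from camera to tool coordinates, whose origin is the TCP and whose axes are the flange's). Camera axes: x right, y down, z forward; pixel columns grow to the right and rows downward; lengths in m; the calibration is good to about 2 mm. A picture is of the moment at which its call begins: read the wrist's pose just before it.
- job_done(): hands the job in; it is judged then, once.
The state is a dict: "time": time; "joints": joint angles; "qd": joint speeds; "joint_torque": joint torques, N m; "tcp_pos": TCP position; "orientation": TCP orientation; "force": force on the tool from outside, world axes, zero at the start; "ft_torque": the same for the moment, N m; "grip_width": opening from 0.0 (shut) to 1.0 (fully open); "finger_force": force on a finger pad.
Only numpy, scipy, OpenCV 4.12 (cv2) and the standard library are available. Lean on these libraries where they do the work, as an engineer would, in place of code of your own. Each camera call takes 0.05 s, during which the arm holds its last target. There are 200 camera calls.

## Working session

There is one attempt and no reset: what is moved stays moved. The work goes in short steps, Python scripts to look and compute and a shell command to move; the robot and the scene stay as the last step left them, time stands still between calls to the robot, and variables do not carry over. Pictures are saved under pics/ and viewed, at most 10 in all, crops included, and the job is handed in when it is done.

```bash
mkdir -p pics; cat > h.py <<'E'
from plant import *
import numpy as np, cv2
def snap(n,f):
    i=get_image(n); cv2.imwrite('pics/'+f,i['color'][:,:,::-1]); np.save('pics/'+f+'.npy',i,allow_pickle=True); return i
def pts(i,T=None):
    z=i['z_map']; v,u=np.mgrid[:z.shape[0],:z.shape[1]]
    p=np.stack([(u-i['cx'])/i['fx']*z,(v-i['cy'])/i['fy']*z,z],-1)
    T=i['world_from_camera'] if T is None else T
    return p@T[:3,:3].T+T[:3,3]
E
python3 - <<'E'
from h import *
o=get_obs(); print({k:np.round(v,3) for k,v in o.items()})
a=snap('scene','s.png');b=snap('side','d.png')
print(a['world_from_camera'].round(3),b['world_from_camera'].round(3),a['fx'])
E
python3 -c "
import cv2,numpy as np
cv2.imwrite('pics/sd.png',cv2.resize(np.vstack([cv2.imread('pics/s.png'),cv2.imread('pics/d.png')]),(400,600)))"; python3 -c "from plant import *; print([n for n in dir() if n[0]!='_'], 'x')"
```

```text
{'time': np.float64(0.0), 'joints': array([ 77.967,  39.533, -11.145,  89.746,   9.012,  51.707, -12.325]), 'qd': array([ 0.125, -0.03 ,  0.079, -0.009, -0.099,  0.057, -0.062]), 'joint_torque': array([-1.0000e-03, -5.2756e+01, -1.2670e+00, -1.5342e+01, -5.2000e-02,
        7.0000e-03,  0.0000e+00]), 'tcp_pos': array([ 0.151, -0.606,  0.238]), 'orientation': array([-1.79896e+02,  7.00000e-03,  1.39730e+01]), 'force': array([-0.147, -0.185, -0.559]), 'ft_torque': array([0.029, 0.004, 0.061]), 'finger_force': np.float64(0.0), 'grip_width': np.float64(0.995)}
[[-0.282  0.827 -0.487  1.089]
 [ 0.959  0.247 -0.136  0.161]
 [ 0.007 -0.505 -0.863  1.026]
 [ 0.     0.     0.     1.   ]] [[-0.669 -0.372  0.644 -0.07 ]
 [-0.743  0.306 -0.595  0.586]
 [ 0.024 -0.876 -0.481  0.573]
 [ 0.     0.     0.     1.   ]] 401.5993005759077
['IKError', 'get_image', 'get_obs', 'grasp_offset', 'job_done'] x
```

View pics/s.png

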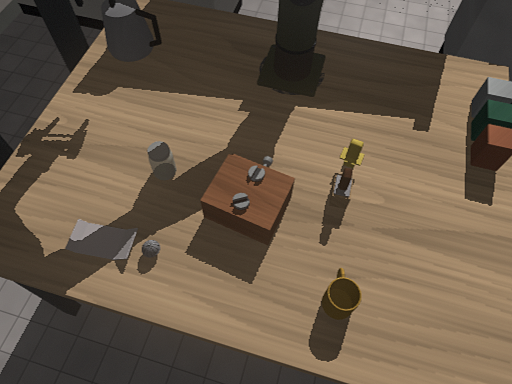

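View pics/d.png

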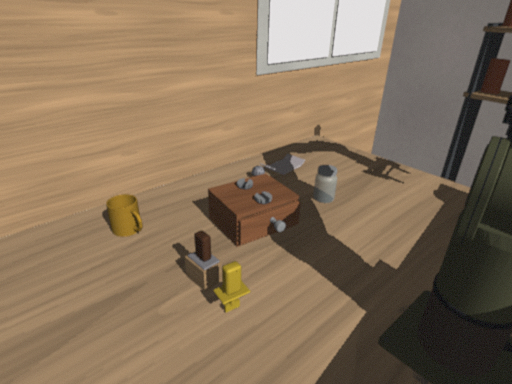

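Scene view: the dark-handled driver in its stand is at (345,180), and the yellow look-alike is at (353,150). The drawer knob is at (268,160), so the lock screw is the one at (257,173) and the rear screw is at (241,200). The jar is at (160,155) and the mug at (343,295). In the side view the driver is at (203,250) and the yellow one at (232,285).

```bash
python3 - <<'E'
from h import *
A=np.load('pics/s.png.npy',allow_pickle=True).item();B=np.load('pics/d.png.npy',allow_pickle=True).item()
P=pts(A);Q=pts(B)
def rect(name,m,P):
    p=P[m][:,:2]
    if len(p)<5: print(name,len(p));return
    r=cv2.minAreaRect((p*1000).astype(np.float32)); print(name,len(p),np.round(r[0],1),np.round(r[1],1),round(r[2],1),'medz',np.median(P[m][:,2]).round(4))
def box(i,P,u0,u1,v0,v1,z0,z1):
    m=np.zeros(P.shape[:2],bool); m[v0:v1,u0:u1]=1
    return m&(P[...,2]>z0)&(P[...,2]<z1)&(i['z_map']>0)
rect('unit top A',box(A,P,195,300,150,240,.092,.106),P)
rect('lock A',box(A,P,245,267,160,186,.109,.12),P)
rect('rear A',box(A,P,228,255,188,212,.109,.12),P)
rect('handle top A',box(A,P,325,362,160,205,.118,.14),P)
rect('collar A',box(A,P,325,362,160,205,.052,.07),P)
rect('unit top B',box(B,Q,200,305,165,245,.094,.106),Q)
rect('lock B',box(B,Q,250,275,188,206,.11,.12),Q)
rect('rear B',box(B,Q,234,256,176,192,.11,.12),Q)
rect('handle top B',box(B,Q,180,216,225,285,.12,.14),Q)
rect('collar B',box(B,Q,180,220,245,290,.052,.07),Q)
rect('yellow A',box(A,P,335,370,135,168,.01,.2),P)
rect('yellow top A',box(A,P,335,370,135,168,.1,.2),P)
rect('jar A',box(A,P,140,180,138,180,.09,.13),P)
rect('knob B',box(B,Q,270,288,215,233,.02,.09),Q)
c=np.hstack([cv2.resize(A['color'][130:220,310:390],(400,450),interpolation=2),cv2.resize(B['color'][225:315,170:250],(400,450),interpolation=2)])
cv2.imwrite('pics/crop.png',c[:,:,::-1])
E
```

```text
unit top A 3829 [572.3   7.4] [201.5 168.6] 81.0 medz 0.0997
lock A 122 [521.4  16.3] [43.3 42.5] 81.7 medz 0.1135
rear A 145 [615.3   1. ] [42.8 38.6] 32.1 medz 0.1134
handle top A 109 [462.4 251.7] [36.5 24. ] 6.4 medz 0.1262
collar A 336 [428.9 256.1] [ 56.9 149.3] 84.8 medz 0.0604
unit top B 1955 [565.3  71.7] [208.8 359.3] 5.0 medz 0.0986
lock B 83 [519.9  15.4] [44.5 40.5] 66.5 medz 0.1123
rear B 63 [612.6   2.3] [42.2 40.4] 35.6 medz 0.1123
handle top B 122 [461.  252.3] [22.6 34.7] 89.9 medz 0.1257
collar B 377 [432.5 253.3] [ 57.4 132.6] 87.3 medz 0.0607
yellow A 451 [349.  260.9] [63.7 47.1] 81.7 medz 0.0647
yellow top A 127 [349.7 260.9] [36.  25.7] 79.8 medz 0.117
jar A 376 [ 526.2 -267.9] [63.2 59.4] 17.9 medz 0.1093
knob B 278 [462.8  11.3] [42.1 80. ] 34.0 medz 0.0596
```

View pics/crop.png

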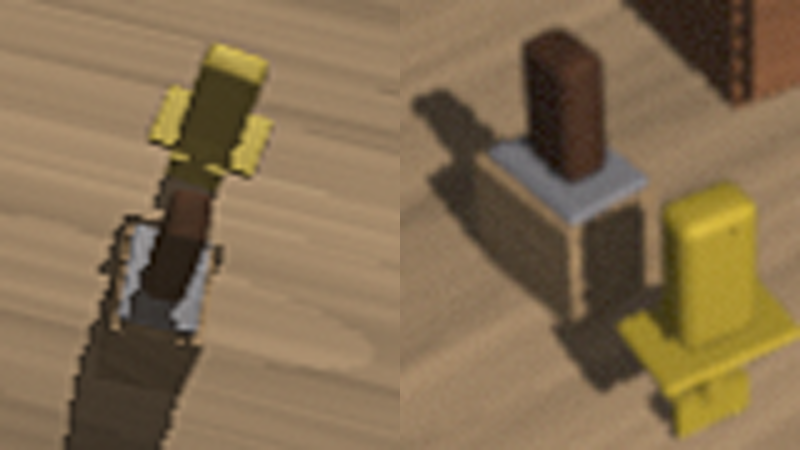

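Confirmed: the dark driver in the pale stand is the one to take, and the yellow one stands nearer the robot. The lock screw is at about (0.521, 0.016). The driver is at about (0.462, 0.252). The unit's yaw is about -9°. I'll make a first move towards it, turning the wrist half round to leave joint 7 room for the clockwise screw turn.

```bash
python3 -m inch '{"gripper":[1,1,1,1,1,1,1,1,1,1,1,1],"slide":[[10.9,-7.8,-0.7],[10.9,-7.8,-0.7],[10.9,-7.8,-0.7],[10.9,-7.8,-0.7],[10.9,-7.8,-0.7],[10.9,-7.8,-0.7],[10.9,-7.8,-0.7],[10.9,-7.8,-0.7],[10.9,-7.8,-0.7],[10.9,-7.8,-0.7],[10.9,-7.8,-0.7],[10.9,-7.8,-0.7]],"turn":[-17,-17,-17,-17,-17,-17,-17,-17,-17,-17,-17,-17]}'; python3 - <<'E'
from h import *
o=get_obs();print(o['joints'].round(1),o['orientation'].round(2),o['tcp_pos'].round(3),grasp_offset)
i=get_image('wrist');print(i['T_tool_cam'].round(3),i['fx'])
E
```

```text
time: 1.6
tcp_pos: [0.4975, -0.2001, 0.2664]
orientation: [-179.9, 0.0, 98.8]
force: [-0.1, -0.6, -0.3]
grip_width: 1.001
finger_force: 0.0
[ 38.   33.6 -34.5 102.3  23.7  51.5   1.8] [-1.7991e+02  3.0000e-02  9.8820e+01] [ 0.497 -0.2    0.266] 0.0187
[[-0.    -0.962 -0.273  0.07 ]
 [ 1.    -0.    -0.     0.   ]
 [ 0.    -0.273  0.962 -0.145]
 [ 0.     0.     0.     1.   ]] 289.4396162606178
```

```bash
python3 -m inch '{"gripper":[1,1,1,1,1,1,1,1,1,1,1,1],"slide":[[11.3,0.85,0.4],[11.3,0.85,0.4],[11.3,0.85,0.4],[11.3,0.85,0.4],[11.3,0.85,0.4],[11.3,0.85,0.4],[11.3,0.85,0.4],[11.3,0.85,0.4],[11.3,0.85,0.4],[11.3,0.85,0.4],[11.3,0.85,0.4],[11.3,0.85,0.4]],"turn":[-17,-17,-17,-17,-17,-17,-17,-17,-17,-17,-17,-17]}'; cat >> h.py <<'E'
from scipy.spatial.transform import Rotation as R
def wrist(f):
    o=get_obs(); i=snap('wrist',f); T=np.eye(4); T[:3,:3]=R.from_euler('xyz',o['orientation'],degrees=True).as_matrix(); T[:3,3]=o['tcp_pos']
    i['W']=T@i['T_tool_cam']; return o,i,pts(i,i['W'])
def rect(name,p):
    if len(p)<5: print(name,len(p));return
    r=cv2.minAreaRect((p[:,:2]*1000).astype(np.float32)); print(name,len(p),np.round(r[0],1),np.round(r[1],1),round(r[2],1),'medz',np.median(p[:,2]).round(4))
E
python3 - <<'E'
from h import *
o,i,P=wrist('w1.png'); print(o['joints'].round(1),o['tcp_pos'],o['orientation'])
d=np.hypot(P[...,0]-.462,P[...,1]-.252)
rect('htop',P[(d<.04)&(P[...,2]>.122)&(P[...,2]<.14)])
g=i['color'].astype(int); 
rect('collar+stand',P[(d<.05)&(P[...,2]>.05)&(P[...,2]<.075)])
rect('collar',P[(d<.05)&(P[...,2]>.058)&(P[...,2]<.07)&(abs(g[...,0]-g[...,2])<25)])
E
```

```text
time: 3.15
tcp_pos: [0.4622, 0.2521, 0.2508]
orientation: [-180.0, 0.0, -176.2]
force: [-0.5, 0.1, -0.4]
grip_width: 0.999
finger_force: 0.0
[ -1.7  39.7 -54.9 104.6  38.8  56.7  20.7] [0.46219225 0.25213087 0.25075628] [-1.79953218e+02  1.91437054e-02 -1.76176158e+02]
htop 797 [463.  251.9] [35.6 23.5] 3.1 medz 0.1266
collar+stand 1459 [464.6 252.7] [70. 50.] 3.3 medz 0.0619
collar 1038 [463.3 251.6] [64.8 44.1] 1.7 medz 0.0623
```

View pics/w1.png

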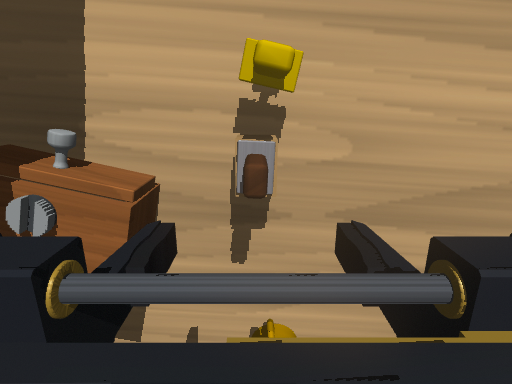

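The wrist view shows the dark handle at (256,175) on its collar and stand, and the yellow one at (272,62). Its pose is (0.463, 0.252) at about 3° yaw. I'll go down and grip.

```bash
python3 -m inch '{"gripper":[1,1,1,1,1,1,-1,-1,-1,-1,-1,-1],"slide":[[-0.02,0,1.5],[-0.02,0,3],[-0.02,0,4],[-0.02,0,4.3],[-0.02,0,4.3],[-0.02,0,4.3],[-0.02,0,4.3],[-0.02,0,4.3],[-0.02,0,4.3],[-0.02,0,4.3],[-0.02,0,4.3],[-0.02,0,4.3]],"turn":[0.2,0.2,0.2,0.2,0.2,0.2,0.2,0.2,0.2,0.2,0.2,0.2]}'; python3 - <<'E'
from h import *
# slot direction of lock screw from the first wrist picture (scene view too): dark/low pixels on the head
i=np.load('pics/w1.png.npy',allow_pickle=True).item()
T=np.eye(4);T[:3,:3]=R.from_euler('xyz',[-179.953,.019,-176.176],degrees=True).as_matrix();T[:3,3]=[.4622,.2521,.2508]
P=pts(i,T@i['T_tool_cam'])
for n,Q in (('w',P),('A',pts(np.load('pics/s.png.npy',allow_pickle=True).item())),('B',pts(np.load('pics/d.png.npy',allow_pickle=True).item()))):
    d=np.hypot(Q[...,0]-.521,Q[...,1]-.016)
    rect(n+' head',Q[(d<.028)&(Q[...,2]>.110)&(Q[...,2]<.12)])
    s=Q[(d<.019)&(Q[...,2]<.1095)&(Q[...,2]>.095)]
    if len(s)>5:
        c=np.cov(s[:,:2].T);w,v=np.linalg.eigh(c);print(n,len(s),s.mean(0).round(4),np.degrees(np.arctan2(v[1,1],v[0,1])).round(1),np.sqrt(w))
E
```

```text
time: 4.7
tcp_pos: [0.4625, 0.2533, 0.0786]
orientation: [-180.0, -0.0, -177.0]
force: [0.1, -0.1, -0.1]
grip_width: 0.341
finger_force: 0.0
w head 948 [520.9  16.2] [43.2 41.7] 81.0 medz 0.1131
w 349 [0.5191 0.011  0.1038] 166.3 [0.00242766 0.01067532]
A head 118 [521.4  16.3] [43.3 42.5] 81.7 medz 0.1136
A 59 [0.5212 0.0129 0.1031] 169.0 [0.00421828 0.01088856]
B head 83 [519.9  15.4] [44.5 40.5] 66.5 medz 0.1123
B 30 [0.5185 0.0097 0.104 ] 162.7 [0.00221789 0.01037195]
```

```bash
python3 -m inch '{"gripper":[-1,-1,-1,-1,-1,-1,-1,-1,-1],"slide":[[0,0,0],[0,0,0],[0,0,0],[0,0,-0.5],[0,0,-1.5],[0,0,-2.7],[0,0,-3.75],[0,0,-3.75],[0,0,-3.75]],"turn":[0,0,0,0,0,0,0,0,0]}'; python3 - <<'E'
from h import *
o=get_obs(); y=np.radians(o['orientation'][2]); p=o['tcp_pos']
d=np.array([.521,.016])-p[:2]; print(p,o['orientation'],(d@[np.cos(y),np.sin(y)])/.04,(d@[np.sin(y),-np.cos(y)])/.04)
E
```

```text
time: 5.82
tcp_pos: [0.4622, 0.2525, 0.2278]
orientation: [-179.9, -0.1, -177.0]
force: [-0.2, 0.5, -2.0]
grip_width: 0.27
finger_force: 30.0
[0.46220799 0.25250962 0.22775204] [-1.79914153e+02 -5.96400666e-02 -1.77031775e+02] -1.1616539844215519 -5.980917511606147
```

```bash
python3 -m inch '{"gripper":[-1,-1,-1,-1,-1,-1,-1,-1],"slide":[[-0.2,-1,0],[-0.45,-2.3,0],[-0.7,-3.6,0],[-0.95,-4.9,0],[-1.1,-5.7,0],[-1.16,-5.98,0],[-1.16,-5.98,0],[-1.16,-5.98,0]],"turn":[1,2,3,3.4,3.4,3.4,3.4,3.4]}'; python3 - <<'E'
from h import *
o,i,P=wrist('w2.png'); print(o['joints'].round(1),o['tcp_pos'],o['orientation'],o['force'])
d=np.hypot(P[...,0]-.521,P[...,1]-.016); z=P[...,2]
g=i['color'].astype(int)
rect('collar',P[(d<.05)&(z>.198)&(z<.222)&(abs(g[...,0]-g[...,2])<25)])
rect('head',P[(d<.03)&(z>.109)&(z<.12)])
s=P[(d<.019)&(z<.1095)&(z>.095)]
if len(s)>5:
    w,v=np.linalg.eigh(np.cov(s[:,:2].T));print(len(s),s.mean(0).round(4),np.degrees(np.arctan2(v[1,1],v[0,1])).round(1),np.sqrt(w))
for a in np.arange(.10,.24,.01):
    q=P[(d<.05)&(z>a)&(z<a+.01)]; print(round(a,2),len(q), q.mean(0).round(4) if len(q) else '')
E
```

```text
time: 6.82
tcp_pos: [0.5209, 0.0191, 0.2286]
orientation: [179.9, -0.0, 166.2]
force: [0.4, -0.2, -1.7]
grip_width: 0.274
finger_force: 30.0
[ 22.7  39.8 -50.6 107.   38.7  52.1  29.7] [0.52085259 0.0190703  0.22863984] [ 1.79927135e+02 -3.73998561e-02  1.66154719e+02] [ 0.35385727 -0.16037645 -1.7251544 ]
collar 2718 [504.1  23.4] [43.5 29.7] 75.8 medz 0.2123
head 190 [505.9  19.4] [38.1  9.4] 76.2 medz 0.1132
158 [0.5079 0.0183 0.1024] 79.7 [0.00301103 0.00405981]
0.1 742 [0.5088 0.0172 0.1012]
0.11 186 [0.5071 0.0201 0.1131]
0.12 0 
0.13 0 
0.14 0 
0.15 0 
0.16 0 
0.17 0 
0.18 0 
0.19 0 
0.2 39 [0.4939 0.0301 0.2095]
0.21 2765 [0.501  0.0242 0.2124]
0.22 285 [0.5056 0.0233 0.2258]
0.23 686 [0.5082 0.0221 0.2352]
```

View pics/w2.png

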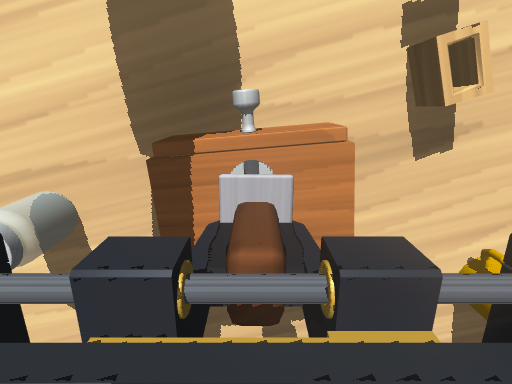

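The driver hangs straight over the lock screw at (250,200). The slot shows at (251,167), in line with the tool's x. I'll let the arm settle and check the offset.

```bash
python3 -m inch '{"gripper":[-1,-1,-1],"slide":[[0,0,0],[0,0,0],[0,0,0]],"turn":[0,0,0]}'; python3 - <<'E'
from h import *
o=get_obs(); y=np.radians(o['orientation'][2]); p=o['tcp_pos']
d=np.array([.521,.0162])-p[:2]; print(p,o['orientation'],(d@[np.cos(y),np.sin(y)])/.04,(d@[np.sin(y),-np.cos(y)])/.04)
E
```

```text
time: 7.25
tcp_pos: [0.5213, 0.0171, 0.2288]
orientation: [-180.0, 0.0, 166.0]
force: [-0.2, -0.6, -0.7]
grip_width: 0.266
finger_force: 30.0
[0.52127686 0.01706355 0.22876709] [-1.79994928e+02  7.79522472e-03  1.65994438e+02] 0.001490886617786306 -0.02262206412705276
```

```bash
python3 -m inch '{"gripper":[-1,-1,-1,-1,-1,-1,-1,-1],"slide":[[0,-0.02,0.4],[0,-0.02,0.7],[0,-0.02,0.9],[0,-0.02,1.05],[0,-0.02,1.2],[0,-0.02,1.3],[0,-0.02,1.3],[0,-0.02,1.3]],"turn":[0,0,0,0,0,0,0,0]}'
```

```text
time: 8.25
tcp_pos: [0.5213, 0.0161, 0.1769]
orientation: [180.0, 0.0, 166.0]
force: [0.2, -0.7, -1.9]
grip_width: 0.269
finger_force: 30.0
```

```bash
python3 -m inch '{"gripper":[-1,-1,-1,-1,-1,-1,-1,-1,-1,-1,-1,-1,-1,-1,-1,-1],"slide":[[0,0,0],[0,0,0],[0,0,0],[0,0,0],[0,0,0],[0,0,0],[0,0,0],[0,0,0],[0,0,0],[0,0,0],[0,0,0],[0,0,0],[0,0,0],[0,0,0],[0,0,0],[0,0,0]],"turn":[1.2,2.4,3.6,4.8,6,7.2,8.4,9.6,10.8,12,13.2,14.4,15.6,16.5,17,17]}'; python3 -c "
from plant import *
o=get_obs();print(o['force'],o['ft_torque'],o['joints'])"
```

```text
time: 10.25
tcp_pos: [0.5215, 0.0162, 0.1769]
orientation: [180.0, -0.0, 81.0]
force: [1.0, -0.2, -1.1]
grip_width: 0.273
finger_force: 30.0
[ 1.01370792 -0.22572934 -1.0667847 ] [-0.0276807  -0.31599137  0.03391226] [  7.43628611  38.31205853 -23.25034428 110.7167999   24.72485498
  35.82527004 -40.64102406]
```

Now the last part of the turn, taken slowly to the stop.

```bash
python3 -m inch '{"gripper":[-1,-1,-1,-1,-1,-1,-1],"slide":[[0,0,0],[0,0,0],[0,0,0],[0,0,0],[0,0,0],[0,0,0],[0,0,0]],"turn":[0.5,1,1.5,2,2.4,2.4,2.4]}'; python3 -c "
from plant import *
o=get_obs();print(o['force'],o['ft_torque'],o['joints'])"
python3 -m inch '{"gripper":[-1,-1,-1,-1],"slide":[[0,0,0],[0,0,0],[0,0,0],[0,0,0]],"turn":[0.4,0.8,0.8,0.8]}'; python3 -c "
from plant import *
o=get_obs();print(o['force'],o['ft_torque'],o['joints'])"
```

```text
time: 11.12
tcp_pos: [0.5215, 0.0162, 0.1768]
orientation: [180.0, -0.0, 69.0]
force: [2.4, -1.1, 0.1]
grip_width: 0.27
finger_force: 30.0
[ 2.43774819 -1.07112423  0.09420123] [-0.05745985 -0.7704751   0.0508284 ] [  5.35135205  37.89815542 -19.77907    110.82295479  21.36517706
  34.78992723 -49.31595942]
time: 11.62
tcp_pos: [0.5215, 0.0161, 0.1768]
orientation: [180.0, -0.0, 65.0]
force: [4.5, -0.8, -0.2]
grip_width: 0.271
finger_force: 30.0
[ 4.5344275  -0.81045411 -0.19933376] [-0.1409901  -1.06540192  0.17125625] [  4.64561367  37.77258983 -18.61559841 110.86162627  20.22395554
  34.47585794 -52.16695968]
```

```bash
python3 -m inch '{"gripper":[-1,-1,-1,-1],"slide":[[0,0,0],[0,0,0],[0,0,0],[0,0,0]],"turn":[0.3,0.6,0.6,0.6]}'; python3 -c "
from plant import *
o=get_obs();print(o['force'],o['ft_torque'],o['orientation'])"
```

```text
time: 12.12
tcp_pos: [0.5215, 0.016, 0.1768]
orientation: [179.9, -0.0, 62.0]
force: [4.8, -2.5, 0.2]
grip_width: 0.271
finger_force: 30.1
[ 4.84343278 -2.4513401   0.22399089] [-0.28934952 -1.31531685  0.58545873] [ 1.79948601e+02 -1.66154097e-02  6.19893304e+01]
```

The torque has risen to 0.59 N m, so the screw is at its hard stop. I'll back off within the play, lift and look.

```bash
python3 -m inch '{"gripper":[-1,-1,-1,-1,-1,-1,-1,-1,-1,-1,-1],"slide":[[0,0,0],[0,0,0],[0,0,0],[0,0,0],[0,0,-0.2],[0,0,-0.4],[0,0,-0.7],[0,0,-1.2],[0,0,-1.8],[0,0,-1.8],[0,0,-1.8]],"turn":[-1,-2,-3,-3,-3,-3,-3,-3,-3,-3,-3]}'; python3 - <<'E'
from h import *
o,i,P=wrist('w3.png'); print(o['tcp_pos'],o['orientation'],o['force'])
y=np.radians(o['orientation'][2]);X=np.array([np.cos(y),np.sin(y)]);Y=np.array([np.sin(y),-np.cos(y)])
d=np.hypot(P[...,0]-.521,P[...,1]-.016); z=P[...,2]; g=i['color'].astype(int)
rect('collar',P[(d<.05)&(z>.21)&(z<.24)&(abs(g[...,0]-g[...,2])<25)])
A=snap('scene','s3.png');B=snap('side','d3.png')
for n,Q in (('A',pts(A)),('B',pts(B)),('w',P)):
  for c in ((.521,.016),(.6148,.0015)):
    d=np.hypot(Q[...,0]-c[0],Q[...,1]-c[1]); s=Q[(d<.02)&(Q[...,2]<.1095)&(Q[...,2]>.095)]
    if len(s)>5:
        w,v=np.linalg.eigh(np.cov(s[:,:2].T));print(n,len(s),s.mean(0).round(4),np.degrees(np.arctan2(v[1,1],v[0,1])).round(1),np.sqrt(w))
c=np.hstack([cv2.resize(A['color'][130:250,180:380],(400,240)),cv2.resize(B['color'][150:270,160:360],(400,240))])
c=np.vstack([c,cv2.resize(i['color'],(480,360))[:, :].repeat(1,0) if 0 else np.hstack([cv2.resize(i['color'],(480,360)),np.zeros((360,320,3),np.uint8)])])
cv2.imwrite('pics/c3.png',c[:,:,::-1])
E
```

```text
time: 13.5
tcp_pos: [0.5205, 0.0158, 0.2483]
orientation: [-180.0, 0.0, 77.0]
force: [0.3, -0.7, -2.2]
grip_width: 0.273
finger_force: 30.0
[0.52054584 0.01583686 0.24831729] [-1.79951097e+02  3.66835984e-02  7.69542512e+01] [ 0.28937118 -0.69192234 -2.16765472]
collar 2739 [524.2  32.8] [29.9 43.7] 77.0 medz 0.232
A 55 [0.517  0.0164 0.1041] 76.5 [0.00541229 0.01105004]
A 57 [ 0.6112 -0.0019  0.1038] 121.6 [0.00280739 0.01111339]
B 33 [0.5247 0.0198 0.105 ] 99.9 [0.00579081 0.01274579]
B 36 [0.6147 0.0081 0.1026] 121.9 [0.00454329 0.01146032]
w 234 [0.5234 0.0269 0.1025] 90.2 [0.00407659 0.00505247]
w 515 [0.6153 0.002  0.1025] 122.3 [0.00401573 0.01136297]
```

View pics/c3.png

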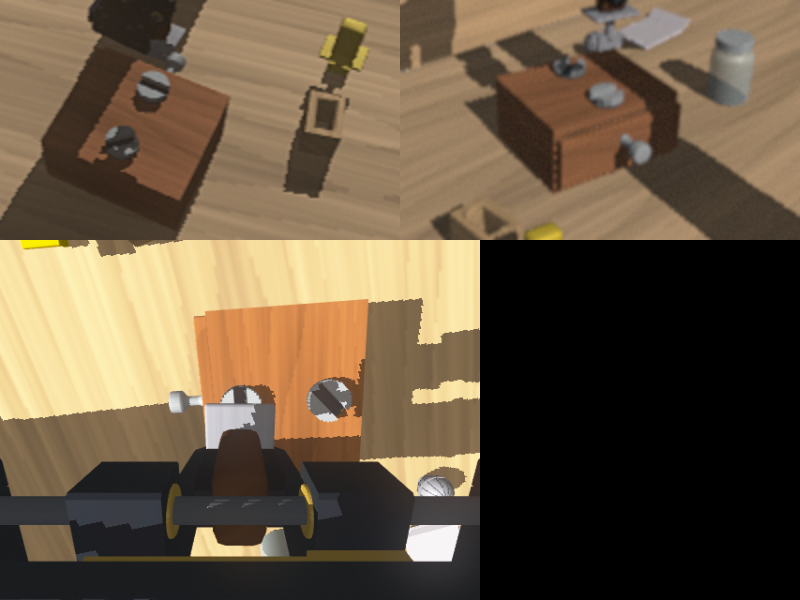

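In the wrist view the lock slot at (240,395) now runs parallel to the drawer front. The rear screw at (330,400) is unchanged at 122°, and the drawer is shut. I'll carry the driver back over the stand.

```bash
python3 -m inch '{"gripper":[-1,-1,-1,-1,-1,-1,-1,-1,-1,-1,-1,-1,-1,-1,-1,-1],"slide":[[0.4,-0.2,0],[0.9,-0.4,0],[1.4,-0.7,0],[1.9,-0.95,0],[2.4,-1.2,0],[2.9,-1.45,0],[3.4,-1.7,0],[3.9,-1.9,0],[4.4,-2.15,0],[4.9,-2.4,0],[5.2,-2.6,0],[5.45,-2.69,0],[5.45,-2.69,0],[5.45,-2.69,0],[5.45,-2.69,0],[5.45,-2.69,0]],"turn":[-1.8,-3.6,-5.4,-7.2,-9,-10.8,-12.6,-14.4,-16.2,-18,-19.8,-21.2,-21.2,-21.2,-21.2,-21.2]}'; python3 - <<'E'
from h import *
o,i,P=wrist('w4.png'); p=o['tcp_pos'];print(p,o['orientation'],o['force'])
y=np.radians(o['orientation'][2])
d=np.hypot(P[...,0]-.4646,P[...,1]-.2527); z=P[...,2]; g=i['color'].astype(int)
c=P[(d<.05)&(z>.21)&(z<.24)&(abs(g[...,0]-g[...,2])<25)]; rect('collar',c)
A=snap('scene','s4.png');B=snap('side','d4.png')
for n,Q in (('A',pts(A)),('B',pts(B)),('w',P)):
    d=np.hypot(Q[...,0]-.4646,Q[...,1]-.2527); rect(n+' stand',Q[(d<.05)&(Q[...,2]>.053)&(Q[...,2]<.064)])
    for cc in ((.521,.016),(.6148,.0015)):
      d=np.hypot(Q[...,0]-cc[0],Q[...,1]-cc[1]); s=Q[(d<.02)&(Q[...,2]<.1095)&(Q[...,2]>.095)]
      if len(s)>5:
        w,v=np.linalg.eigh(np.cov(s[:,:2].T));print(n,len(s),np.degrees(np.arctan2(v[1,1],v[0,1])).round(1),np.sqrt(w))
c=np.hstack([cv2.resize(A['color'][150:220,200:300],(400,280)),cv2.resize(B['color'][160:230,200:300],(400,280))])
cv2.imwrite('pics/c4.png',np.vstack([c,np.hstack([cv2.resize(i['color'],(400,300)),np.zeros((300,400,3),np.uint8)])])[:,:,::-1])
E
```

```text
time: 15.65
tcp_pos: [0.4656, 0.2523, 0.2487]
orientation: [-180.0, 0.0, -177.1]
force: [0.1, -0.7, -1.8]
grip_width: 0.266
finger_force: 30.0
[0.46560768 0.25228378 0.24869988] [-1.79972079e+02  1.28691026e-02 -1.77097606e+02] [ 0.13118023 -0.68300457 -1.78911068]
collar 2752 [448.4 251.6] [30.  43.9] 3.0 medz 0.2324
A stand 269 [465.4 252.9] [72.9 50.3] 2.9 medz 0.057
A 54 78.3 [0.00548517 0.01087017]
A 60 126.2 [0.00471092 0.01156101]
B stand 341 [463.8 252.5] [72.  50.7] 3.6 medz 0.0563
B 35 104.0 [0.00782158 0.01164898]
B 35 125.5 [0.00367725 0.01214818]
w stand 1014 [451.9 251.9] [44.3 50.1] 3.4 medz 0.0573
w 391 83.9 [0.00318252 0.01134975]
```

View pics/c4.png

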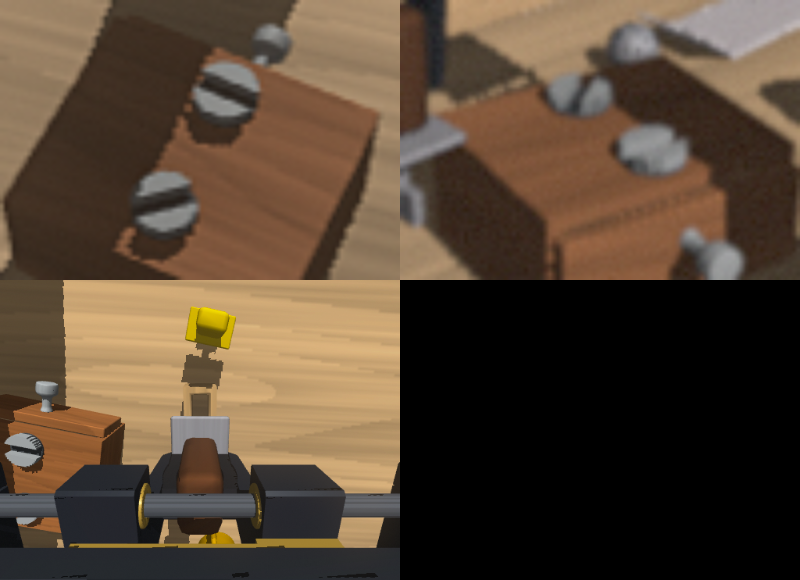

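The locked slot is parallel to the front (scene crop (225,92)), and the driver is centred over the stand. I'll lower it.

```bash
python3 -m inch '{"gripper":[-1,-1,-1,-1,-1,-1,-1,-1,-1,-1],"slide":[[0.02,0,0.6],[0.02,0,1.4],[0.02,0,2.1],[0.02,0,2.7],[0.02,0,3.3],[0.02,0,3.8],[0.02,0,4.1],[0.02,0,4.2],[0.02,0,4.22],[0.02,0,4.22]],"turn":[0,0,0,0,0,0,0,0,0,0]}'
```

```text
time: 17.05
tcp_pos: [0.465, 0.253, 0.0805]
orientation: [180.0, 0.1, -177.0]
force: [-0.8, 0.5, -1.2]
grip_width: 0.274
finger_force: 30.0
```

```bash
python3 -m inch '{"gripper":[-1,-1,0.6,0.6,0.6,0.6,0.6,0.6,0.6,0.6,0.6,0.6,0.6,0.6,0.6],"slide":[[0,0,0.03],[0,0,0.03],[0,0,0.03],[0,0,0.03],[0,0,0.03],[0,0,0.03],[0,0,0.03],[0,0,-0.5],[0,0,-1.5],[0,0,-2.8],[0,0,-4],[0,0,-4.5],[0,0,-4.5],[0,0,-4.5],[0,0,-4.5]],"turn":[0,0,0,0,0,0,0,0,0,0,0,0,0,0,0]}'; python3 - <<'E'
from h import *
o,i,P=wrist('w5.png'); print(o['tcp_pos'],o['force'])
d=np.hypot(P[...,0]-.4646,P[...,1]-.2527); z=P[...,2]; g=i['color'].astype(int)
rect('htop',P[(d<.04)&(z>.122)&(z<.14)])
rect('collar',P[(d<.05)&(z>.058)&(z<.07)&(abs(g[...,0]-g[...,2])<25)])
A=snap('scene','s5.png')
cv2.imwrite('pics/c5.png',np.hstack([cv2.resize(i['color'],(400,300)),cv2.resize(A['color'],(400,300))])[:,:,::-1])
E
```

```text
time: 18.92
tcp_pos: [0.4642, 0.2521, 0.2586]
orientation: [-179.9, -0.1, -177.0]
force: [-0.3, -0.0, -0.0]
grip_width: 0.8
finger_force: 0.0
[0.46416713 0.25206318 0.25857576] [-0.30476464 -0.03523594 -0.01486779]
htop 753 [464.2 253. ] [33.6 23.3] 3.4 medz 0.1268
collar 1001 [464.8 252.8] [64.1 43.9] 1.9 medz 0.0623
```

View pics/c5.png

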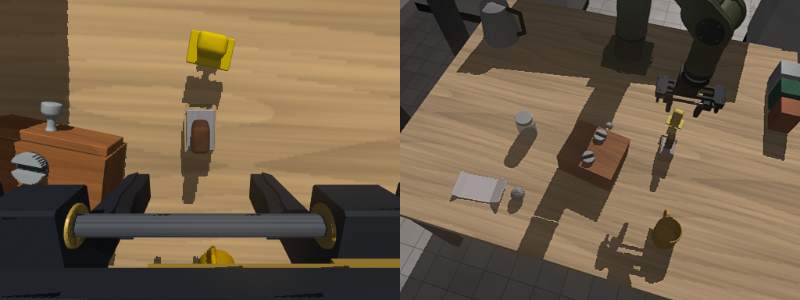

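The driver is seated upright in its stand at (200,130), with the collar at 62 mm as before. The lock slot is parallel to the front, and the jar, mug and drawer are undisturbed. I'll hand the job in.

```bash
python3 -c "
from plant import *
print(job_done())"
```

```text
the job is handed in; nothing more can be done
None
```

The lock screw is turned clockwise to its stop with the slot parallel to the drawer front, the driver is back upright in its stand, and the job was handed in at about 19 s; no verdict was returned.

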